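Draw lid knobs from a pried-open parts case into a pan

TASK

Get the lid knobs ready for the polishing bench: lift the pan by its handle off the stand and set it upright on the middle of the green felt mat, and use the pry blade, in the notch at the case's front, to lever up the cover before swinging it open past upright. Move every knob there is in the case into the pan, shut the cover again fully, and leave the blade lying lengthwise along the middle of its cork mat. Do not tip the pan over, use nothing but the blade to start the cover, and leave the canister, tape roll and jar where they are.

Things in the scene. Friction and masses are not known exactly. Their poses are not given: they have to be found in the camera images.
- case: blue parts case fixed to the bench, 180 mm (its x) by 210 mm (its y), 40 mm high without the cover; walls 8 mm, inner floor 8 mm above its underside. Origin: centre of the underside. Its front with the pry notch is the -x side, the hinge is along the +x side
- cover (a joint): hinge angle of the case's flat cover (180 x 210 mm, 8 mm thick, no handle, a yellow mark on top of its front edge above the pry notch, lying flush on the walls): 0 shut, grows as the front edge rises, stop at 2.0 rad (past upright). The hinge is stiff, about 0.22 N m, so the cover stays where it is left; about 2.5 N at the front edge lifts it
- notch (a point): middle of the pry notch at the outer face of the case's front wall, halfway up: an opening through the 8 mm wall, 50 mm wide along the case's y and 10 mm high, from 30 mm to 40 mm above the bench, with the cover's underside as its upper edge
- cover_hinge (a point): point on the hinge axis, middle of the case's rear top edge, 40 mm above the bench; the axis runs along the case's y. The underside of the shut cover lies level with it
- cover_edge (a point): middle of the cover's free front edge, 180 mm from the hinge axis, half way through its thickness; moves with the cover
- blade: flat pry blade, a tool 200 mm long along its x: red handle from x = -100 to 0 mm, 20 mm wide and 24 mm high; steel blade from x = 0 to +100 mm, 26 mm wide, 2.5 mm thick, its mid-plane 12 mm above the tool's underside. Origin: on the underside at the middle of the length, where blade and handle meet. 120 g. Lies on the cork mat at the start
- blade_grip (a point): middle of the blade tool's handle, 45 mm behind its origin, 12 mm above its underside
- blade_tip (a point): middle of the end of the steel blade, 100 mm ahead of the tool's origin
- cork: cork mat fixed to the bench, the blade's place: 240 mm (its x) by 80 mm (its y), 3 mm thick. Origin: centre of the underside
- stand: round black pedestal stand fixed to the bench, 84 mm across, top 60 mm above the bench; its foot and its top are 84 mm discs. Origin: centre of the underside
- pan: round metal pan, open on top: 112 mm across at the base, 124 mm at the rim, 45 mm high, wall 4 mm, bottom 4 mm thick, 250 g; a straight level wooden handle sticks out along its +x. Origin: centre of the underside. On the stand at the start
- pan_handle (a point): middle of the pan's handle, 87 mm from the pan's axis and 38 mm above its underside; the handle bar is 52 mm long (pan x), 16 mm wide, 12 mm high
- felt: square green felt mat fixed to the bench, 160 x 160 mm, 3 mm thick. Origin: centre of the underside
- canister: bystander: metal canister, 72 mm across, 100 mm high, standing. Origin: centre of the underside
- tape: bystander: pale tape roll lying flat, 90 mm across, 24 mm high. Origin: centre of the underside
- jar: bystander: glass jar with a blue cap, 60 mm across, 85 mm high. Origin: centre of the underside
- knob0: pewter-grey lid knob: round base flange 32 mm across and 6 mm high, above it a round stem 16 mm across up to 28 mm total height, 40 g. Origin: centre of the underside; z runs up its axis. Starts standing on the case floor under the cover; may be absent
- knob1: pewter-grey lid knob: round base flange 32 mm across and 6 mm high, above it a round stem 16 mm across up to 28 mm total height, 40 g. Origin: centre of the underside; z runs up its axis. Starts standing on the case floor under the cover; may be absent
- knob2: pewter-grey lid knob: round base flange 32 mm across and 6 mm high, above it a round stem 16 mm across up to 28 mm total height, 40 g. Origin: centre of the underside; z runs up its axis. Starts standing on the case floor under the cover; may be absent
- knob3: pewter-grey lid knob: round base flange 32 mm across and 6 mm high, above it a round stem 16 mm across up to 28 mm total height, 40 g. Origin: centre of the underside; z runs up its axis. Starts standing on the case floor under the cover; may be absent
- knob4: pewter-grey lid knob: round base flange 32 mm across and 6 mm high, above it a round stem 16 mm across up to 28 mm total height, 40 g. Origin: centre of the underside; z runs up its axis. Starts standing on the case floor under the cover; may be absent
Not all that is in view belongs to the job. Of the things that look like the pan, the larger one is meant.

How it is judged (in metres and radians):
On the way, in this order (a step that is already met when the one before it is completed fails the run):
1. the blade levers the cover up: cover between 0.12 and 0.9 rad with the blade bearing on it and no finger touching the case (value of joint cover between 0.12 and 0.9 rad and contact force between blade and case above 0.2 N and contact force between the fingers and case below 0.1 N), for 0.1 s.
2. the cover is swung open past upright (over 1.6 rad) (value of joint cover above 1.6 rad), for 0.2 s.
At the end, for the whole second after the job is handed in: Cover under 0.06 rad; pan upright, at rest on the felt, centre within 40 mm of its centre along each felt axis; every knob present at rest in the pan; blade on the cork, middle within 50 mm lengthwise and 35 mm crosswise of the mat's centre, within 0.5 rad of its length (value of joint cover below 0.06 rad and x of pan in the frame of felt between -0.04 and 0.04 m and y of pan in the frame of felt between -0.04 and 0.04 m and height (world z) of pan below 0.01 m and angle between pan's own z axis and vertical below 0.1 rad and linear speed of each of pan, blade below 0.02 m/s and x of blade in the frame of cork between -0.05 and 0.05 m and y of blade in the frame of cork between -0.035 and 0.035 m and angle between the x axis of blade and the x axis of cork, either way round below 0.5 rad and height (world z) of blade below 0.02 m and horizontal distance between each of knob0, knob1, knob2, knob3, knob4 and pan below 0.06 m and z of knob0 in the frame of pan between 0 and 0.05 m and linear speed of each of knob0, knob1, knob2, knob3, knob4 below 0.03 m/s and z of knob1 in the frame of pan between 0 and 0.05 m and z of knob2 in the frame of pan between 0 and 0.05 m and z of knob3 in the frame of pan between 0 and 0.05 m and z of knob4 in the frame of pan between 0 and 0.05 m); the robot touches nothing.
It fails at once if a bystander (canister, tape roll, jar) is moved more than 30 mm (distance of any of canister, tape, jar from where it was at the start of the episode above 0.03 m).
It fails at once if the pan is tipped more than 0.7 rad (angle between pan's own z axis and vertical above 0.7 rad).
Of knob0, knob1, knob2, knob3, knob4 only 2 to 5 are there at a start; the rules pass over those that are not, and their reading is None.
At some moment in a run one of knob0, knob1, knob2, knob3, knob4, blade may be knocked a few centimetres aside while the robot is not near it.
It also fails if it takes over 210 s, if anything falls off the work surface, if the arm or the gripper's body presses on something with over 40 N, if the wrist force passes 120 N, or if a joint passes its speed limit or range.

ROBOT

A 6-joint arm with a two-finger parallel gripper is mounted at the origin on the work surface. World frame = base frame: x ahead of the robot, y to its left, z up, the work surface at z = 0. Lengths are in mm, angles in rad, forces in N, time in s.
With the tool pointing down it reaches from about 425 to 1125 mm from the base axis. Payload 14.9 kg.
Tool frame: the origin (TCP) lies between the finger pads; the fingertips stand 11 mm ahead of it and the grasp point (between the pads) lies 8 mm behind it (ctrl.tip_extent is the distance from the TCP to the fingertips, in mm); z points along the fingers, y is the line along which they close (so a half turn about z gives the same grasp; the last joint's range is limited). The gripper opens to 91 mm and grips with 3 to 60 N. Pads are 32 mm wide; open, the fingers measure 118 mm over their backs; the gripper's body (76 mm by 178 mm) begins 60 mm behind the grasp point.
Start: joints at [1.1, 0.379, 1.734, -0, 1.028, -0.033], TCP at [296.772, 633.991, 224.932] pointing down, gripper open.
Joint ranges: [-2.77, 2.77], [-0.74, 2.19], [0, 2.66], [-1.06, 4.2], [0.31, 2.87], [-3.08, 3.08]. Speed limits (rad/s): [1.89, 1.89, 2.39, 3.14, 3.14, 3.14].

INTERFACE

Orientations are given as a 3x3 rotation matrix whose columns are the frame's x, y, z axes.
In Python, from workcell import ctrl gives the robot as it stands.
- The arm moves only by the tool play_rows, never from a script. Its argument "moves" is a list of rows, each a list of 3 entries, a list of its own where there are three numbers: the turn, a rotation vector about the tool's x, y, z normalised to -1 to 1, where 1 is pi rad, then the shift along the tool's x, y, z normalised to -1 to 1, where 1 is 30 cm, then the closure, from -1 (fully open) to 1 (shut). A call has 1 to 10 rows; each row is the pose to reach, as a shift and turn from the pose commanded when the call began, along the tool's axes at that moment, turning the shorter way round; what a row does not reach only later rows make up. A row lasts 1/8 s, in which the tool goes at most 62.5 mm and 10.7 degrees, less where a joint would pass 70% of its speed; a pose out of reach is approached as far as the arm can. A call with a number of a shift or a turn outside -1 to 1 is refused whole. A call with a gripper value outside its range is refused whole. The fingers move at their own pace and stop on an object; "squeeze" is the grip in N (left out, the last holds). Time passes only in rows, so rows that repeat a pose let the fingers close. It gives the time, the measured TCP pose, the force, the opening and the grip force at its end, in the units of the state.
- ctrl.get_state(): the state, without advancing time (a new reading comes with each control period).
- ctrl.read_camera(name): name is "side" or "top"; returns the picture (384x512x3 uint8, red, green, blue); there is no depth.
- ctrl.camera_info(name): a dict with "fx", "fy", "cx", "cy" (pixels), "camera_from_world" (4x4, takes a point from world to camera coordinates). Camera axes: x right, y down, z forward; pixel columns grow to the right and rows downward; lengths in mm; the calibration is good to about 2 mm. A picture is of the moment at which its call begins. camera_info takes no time and is no camera call.
- ctrl.job_done(): hands the job in; it is judged then, once.
The state is a dict: "t": time; "joints": joint angles; "joint_vel": joint speeds; "joint_efforts": joint torques, N m; "tool_pos": TCP position; "orientation": TCP orientation; "contact_force": force on the tool from outside, world axes, zero at the start; "wrist_torque": the same for the moment, N m; "gripper_width": finger opening in mm; "gripper_force": force on a finger pad.
Only numpy, scipy, OpenCV 4.12 (cv2) and the standard library are available. Lean on these libraries where they do the work, as an engineer would, in place of code of your own. Each camera call takes 0.05 s, during which the arm holds its last target. There are 200 camera calls.

## Working session

There is one attempt and no reset: what is moved stays moved. The work goes in short steps, Python scripts to look and compute and a tool call to move; the robot and the scene stay as the last step left them, time stands still between calls to the robot, and variables do not carry over. Pictures are saved under pics/ and viewed, at most 14 in all, crops included, and the job is handed in when it is done.

Besides the shell and the picture viewer there is one more tool, called after "Call:" in YAML: its name, and indented under it one key for each argument. play_rows: Moves the arm, as the interface text tells. Scaled input: -1 to 1 covers 30 cm each way for a shift and pi rad each way for a turn. Its arguments: {"type":"object","properties":{"moves":{"type":"array"},"squeeze":{"type":"number"}},"required":["moves"]}

```bash
ls; mkdir -p pics; cat > h.py <<'E'
import numpy as np, cv2
from workcell import ctrl
def snap(n,f):
    im=ctrl.read_camera(n); cv2.imwrite('pics/'+f,im[:,:,::-1]); return im
def ray(n,u,v):
    c=ctrl.camera_info(n); T=np.array(c["camera_from_world"]); R=T[:3,:3]
    d=R.T@np.array([(u-c["cx"])/c["fx"],(v-c["cy"])/c["fy"],1]); return -R.T@T[:3,3],d
def plane(n,u,v,z):
    o,d=ray(n,u,v); return o+d*(z-o[2])/d[2]
def proj(n,p):
    c=ctrl.camera_info(n); T=np.array(c["camera_from_world"]); q=T[:3,:3]@np.array(p,float)+T[:3,3]
    return np.array([c["fx"]*q[0]/q[2]+c["cx"],c["fy"]*q[1]/q[2]+c["cy"]])
def tri(a,b):
    (o1,d1),(o2,d2)=ray('top',*a),ray('side',*b)
    d1=d1/np.linalg.norm(d1);d2=d2/np.linalg.norm(d2)
    t=np.linalg.lstsq(np.c_[d1,-d2],o2-o1,rcond=None)[0]
    p,q=o1+d1*t[0],o2+d2*t[1]; return (p+q)/2,np.linalg.norm(p-q)
E
python3 - <<'E'
from h import *
a=snap('top','t0.png');b=snap('side','s0.png')
for n in('top','side'):
    print(n,ray(n,255.5,191.5),ctrl.camera_info(n)["fx"])
print(ctrl.get_state(),ctrl.tip_extent)
E
```

```text
pics
top (array([ 440.70661547,   -3.47570053, 1377.95946327]), array([ 0.06818291,  0.0275683 , -0.99731476])) 441.26220957484736
side (array([ 323.45243299, -943.0869965 ,  804.95787263]), array([ 0.16067274,  0.78081926, -0.60377643])) 386.54974989130665
{'t': 0.1, 'joints': array([ 1.09971718e+00,  3.79343768e-01,  1.73470196e+00,  4.24065312e-05,
        1.02849911e+00, -3.33384956e-02]), 'joint_vel': array([-6.05055547e-04,  1.06770273e-03, -6.54394140e-05,  1.01251007e-03,
       -1.09968440e-03,  2.03650247e-04]), 'joint_efforts': array([-3.52276635e-03, -7.65038896e+01, -4.35289729e+01,  6.51139417e-02,
        3.98960919e-02, -2.24633061e-05]), 'tool_pos': array([296.59644772, 633.69264759, 224.37259213]), 'orientation': array([[-9.05702397e-01,  4.23913849e-01, -4.64516222e-04],
       [ 4.23914098e-01,  9.05702018e-01, -8.31992803e-04],
       [ 6.80200081e-05, -9.50452852e-04, -9.99999546e-01]]), 'contact_force': array([ 0.58509938, -0.59833087, -0.73926834]), 'wrist_torque': array([ 0.01643121,  0.01040229, -0.00736877]), 'gripper_force': 0.0, 'gripper_width': 91.0778189578805} 11.0
```

View pics/t0.png

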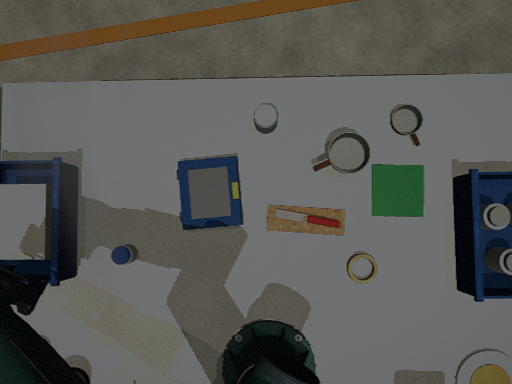

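View pics/s0.png

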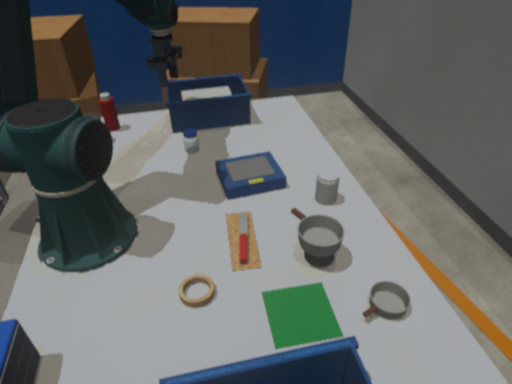

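The top view (x up, y left) shows the case at (210,192) with its yellow mark at (236,190) facing -y. The blade on the cork is at (307,218) with its tip to the left. The pan is at (349,152) with its handle end at (316,165), the felt at (398,190), the tape at (361,267), the canister at (265,118) and the jar at (124,255). The side view shows the same layout, with the pan at (320,232) and the small decoy pan at (389,300).

```bash
cat >> h.py <<'E'
def blobs(im,lo,hi,roi=None,amin=30):
    hsv=cv2.cvtColor(im,cv2.COLOR_RGB2HSV); m=cv2.inRange(hsv,np.array(lo),np.array(hi))
    if roi: k=np.zeros_like(m); x0,y0,x1,y1=roi; k[y0:y1,x0:x1]=255; m&=k
    cs,_=cv2.findContours(m,cv2.RETR_EXTERNAL,cv2.CHAIN_APPROX_NONE)
    return sorted([c for c in cs if cv2.contourArea(c)>=amin],key=cv2.contourArea,reverse=True)
def cen(c): M=cv2.moments(c); return np.array([M['m10']/M['m00'],M['m01']/M['m00']])
E
cat > m.py <<'E'
from h import *
np.set_printoptions(precision=1,suppress=True)
t=cv2.imread('pics/t0.png')[:,:,::-1].copy(); s=cv2.imread('pics/s0.png')[:,:,::-1].copy()
R={'felt':((50,100,40),(75,255,255),None,None),
 'red':((0,150,60),(6,255,255),(295,205,350,235),(220,200,265,270)),
 'yellow':((22,120,80),(35,255,255),(225,170,245,210),(230,160,280,200)),
 'cork':((8,60,80),(22,200,255),(255,195,355,245),(215,205,270,275)),
 'phandle':((0,90,30),(14,255,255),(305,145,335,178),(285,200,310,228))}
for k,(lo,hi,rt,rs) in R.items():
    a=blobs(t,lo,hi,rt,8)[:2]; b=blobs(s,lo,hi,rs,8)[:2]
    print(k,[(cen(c),cv2.contourArea(c),np.array(cv2.minAreaRect(c)[0]),np.array(cv2.minAreaRect(c)[1]),cv2.minAreaRect(c)[2]) for c in a],[(cen(c),cv2.contourArea(c)) for c in b])
    if a and b: print('  tri',tri(cen(a[0]),cen(b[0])))
    if a:
        z={'felt':3,'red':27,'yellow':48,'cork':3,'phandle':104}[k]
        bx=cv2.boxPoints(cv2.minAreaRect(a[0])); P=np.array([plane('top',*p,z) for p in bx]); print('  box',P[:,:2].tolist(),'c',P.mean(0))
# case blue
c=blobs(t,(100,120,30),(125,255,255),(170,145,250,235),200)[0]
bx=cv2.boxPoints(cv2.minAreaRect(c));print('case',bx, np.array([plane('top',*p,48) for p in bx]))
big=np.hstack([cv2.resize(t[90:250,170:430],None,fx=3,fy=3,interpolation=cv2.INTER_CUBIC)]); cv2.imwrite('pics/t0c.png',big[:,:,::-1])
E
python3 m.py
```

```text
felt [(array([397.1, 190.2]), 2512.0, array([397. , 190.5]), array([51., 50.]), 90.0)] [(array([300.1, 315.2]), 3453.0)]
  tri (array([ 535.3, -407.1,   -6. ]), np.float64(2.1322934249037786))
  box [[613.1611807566767, -329.1362876204895], [611.1069905806531, -483.29002609263136], [453.0157138144022, -478.1217991356556], [454.5764954628018, -325.0356964247527]] c [ 533.  -403.9    3. ]
red [(array([323.6, 221.5]), 168.5, array([323.4, 221.5]), array([32.4,  6.4]), 10.30484676361084)] [(array([242.9, 247. ]), 141.5)]
  tri (array([ 440.1, -173.6,   20.7]), np.float64(2.314659365746931))
  box [[438.98483412823475, -121.83425573516213], [457.9676316182843, -125.61051268162014], [439.38346122950844, -221.92499896674124], [420.467210097892, -218.08272748412122]] c [ 439.2 -171.9   27. ]
yellow [(array([235. , 190.1]), 72.0, array([235.1, 190. ]), array([16. ,  5.6]), 84.80557250976562)] [(array([255.2, 180.4]), 21.5)]
  tri (array([536.8,  95.1,  49. ]), np.float64(0.4528962032586493))
  box [[560.3869725016528, 105.54550681475766], [561.7241604458807, 88.5692141371651], [513.2574479720
[... 346 characters left out ...]
4.775757192925, -3.2424704077863336], [475.9048412973132, -241.44370343178977], [396.46746227475387, -234.29186050703316]] c [ 445.5 -119.     3. ]
phandle [(array([321.6, 165. ]), 62.0, array([321.5, 165. ]), array([ 4.6, 17. ]), 65.55604553222656)] [(array([297.9, 213.4]), 23.5)]
  tri (array([ 603.3, -160.9,  101.1]), np.float64(0.8077180480745688))
  box [[598.572346795671, -135.001050312331], [618.5177339810762, -180.15171473168002], [606.3767254583539, -185.3383499463245], [586.445525252383, -140.21875722947811]] c [ 602.5 -160.2  104. ]
case [[176.6 160.8]
 [236.  155.7]
 [241.9 224.1]
 [182.5 229.2]] [[628.2 273.   48. ]
 [641.3  91.5  48. ]
 [433.7  75.3  48. ]
 [420.1 255.   48. ]]
```

View pics/t0c.png

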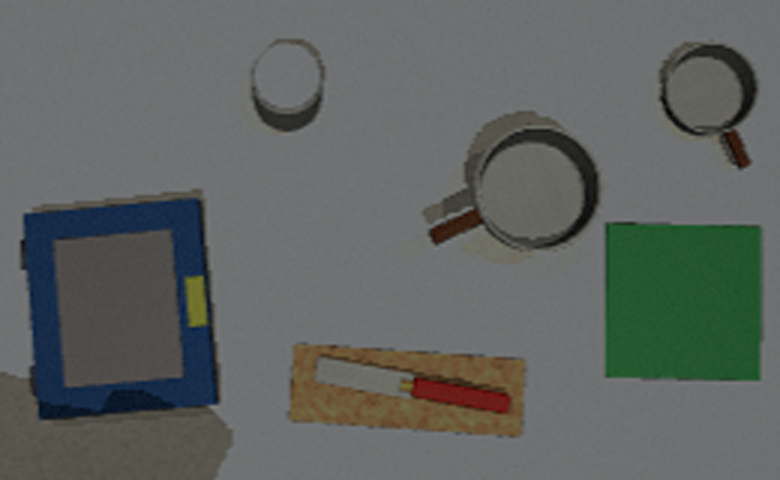

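```bash
cat >> h.py <<'E'
from scipy.spatial.transform import Rotation as Ro
def Rdown(xdir,pitch=0):
    # tool down; tool x along horizontal xdir (rad), either half turn picked by caller
    x=np.array([np.cos(xdir),np.sin(xdir),0]); z=np.array([0,0,-1.]); return np.c_[x,np.cross(z,x),z]
def to(*wps):
    """each wp: (x,y,z,ydeg of tool y axis) -> prints turn, shift normalised"""
    s=ctrl.get_state(); R0=s['orientation']; p0=s['tool_pos']
    for w in wps:
        if len(w)==3: tr=np.zeros(3)
        else:
            best=None
            for k in (0,np.pi):
                Rt=Rdown(np.radians(w[3])+np.pi/2+k); v=Ro.from_matrix(R0.T@Rt).as_rotvec()
                if best is None or np.linalg.norm(v)<np.linalg.norm(best): best=v
            tr=best/np.pi
        sh=R0.T@(np.array(w[:3])-p0)/300
        print(w,'turn',np.round(tr,4).tolist(),'shift',np.round(sh,4).tolist(), 'y now',round(np.degrees(np.arctan2(R0[1,1],R0[0,1])),1))
E
python3 - <<'E'
from h import *
np.set_printoptions(precision=1,suppress=True)
t=cv2.imread('pics/t0.png')[:,:,::-1].copy()
g=cv2.cvtColor(t,cv2.COLOR_RGB2GRAY)
c=cv2.HoughCircles(cv2.GaussianBlur(cv2.resize(g[110:190,300:390],None,fx=4,fy=4),(5,5),1),cv2.HOUGH_GRADIENT,1,40,param1=80,param2=25,minRadius=60,maxRadius=105)
for u,v,r in c[0][:3]:
    u=300+u/4;v=110+v/4; p=plane('top',u,v,105); q=plane('top',u+r/4,v,105);print('pan',u,v,p,r/4,abs(q-p).max())
for n,u,v,z in(('tape',361,267,24),('can',265,112,100),('jar',124,255,85),('jarb',124,255,0)): print(n,plane('top',u,v,z))
to((560,200,250,-10.9),(440,-167,120,-10.9))
E
```

```text
pan 349.625 152.625 [ 637.2 -241.6  105. ] 19.75 56.728429686894856
tape [ 300.6 -283.1   24. ]
can [761.6   1.7 100. ]
jar [346.8 420.3  85. ]
jarb [340.6 448.1   0. ]
(560, 200, 250, -10.9) turn [-0.0003, 0.0002, 0.4212] shift [-1.408, -0.9372, -0.0846] y now 64.9
(440, -167, 120, -10.9) turn [-0.0003, 0.0002, 0.4212] shift [-1.5644, -2.2143, 0.3499] y now 64.9
```

Call:
play_rows:
  moves:
    - [[0,0,0.4212],[-1,-0.667,-0.06],-1]
    - [[0,0,0.4212],[-1,-0.667,-0.06],-1]
    - [[0,0,0.4212],[-1,-0.667,-0.06],-1]
    - [[0,0,0.4212],[-1,-0.667,-0.06],-1]
    - [[0,0,0.4212],[-1,-0.667,-0.06],-1]
    - [[0,0,0.4212],[-1,-0.667,-0.06],-1]
    - [[0,0,0.4212],[-1,-0.667,-0.06],-1]
    - [[0,0,0.4212],[-1,-0.667,-0.06],-1]
    - [[0,0,0.4212],[-1,-0.667,-0.06],-1]
  squeeze: 40

```text
t: 1.23
tool_pos: [483.3, 325.9, 242.7]
orientation: [[0.185, 0.983, -0.0], [0.983, -0.185, -0.0], [-0.0, -0.0, -1.0]]
contact_force: [0.7, 1.0, -0.5]
gripper_width: 90.8
gripper_force: 0.0
```

```bash
python3 -c "
from h import *
to((560,100,240,-10.9),(440,-167,120,-10.9))"
```

```text
(560, 100, 240, -10.9) turn [-0.0001, 0.0001, 0.0015] shift [-0.6929, 0.3902, 0.0092] y now -10.6
(440, -167, 120, -10.9) turn [-0.0001, 0.0001, 0.0015] shift [-1.6413, 0.1615, 0.4094] y now -10.6
```

Call:
play_rows:
  moves:
    - [[0,0,0],[-1,0.16,0.1],-1]
    - [[0,0,0],[-1,0.16,0.1],-1]
    - [[0,0,0],[-1,0.16,0.1],-1]
    - [[0,0,0],[-1,0.16,0.1],-1]
    - [[0,0,0],[-1,0.16,0.1],-1]
    - [[0,0,0],[-1,0.16,0.1],-1]

```text
t: 1.98
tool_pos: [473.6, 19.7, 212.6]
orientation: [[0.189, 0.982, -0.001], [0.982, -0.189, -0.0], [-0.0, -0.001, -1.0]]
contact_force: [0.1, 1.5, -0.4]
gripper_width: 91.4
gripper_force: 0.0
```

Call:
play_rows:
  moves:
    - [[0,0,0],[-0.641,0,0.31],-1]
    - [[0,0,0],[-0.641,0,0.31],-1]
    - [[0,0,0],[-0.641,0,0.31],-1]
    - [[0,0,0],[-0.641,0,0.31],-1]
    - [[0,0,0],[-0.641,0,0.31],-1]

```text
t: 2.6
tool_pos: [437.5, -166.9, 119.2]
orientation: [[0.188, 0.982, -0.001], [0.982, -0.188, 0.001], [0.0, -0.002, -1.0]]
contact_force: [-0.1, 0.5, -0.3]
gripper_width: 91.2
gripper_force: 0.0
```

```bash
python3 -c "
from h import *
to((440,-167,16.5,-10.9))"
```

```text
(440, -167, 16.5, -10.9) turn [-0.0005, -0.0001, 0.0003] shift [0.001, 0.0088, 0.3424] y now -10.8
```

Call:
play_rows:
  moves:
    - [[0,0,0],[0.001,0.009,0.2],-1]
    - [[0,0,0],[0.001,0.009,0.3],-1]
    - [[0,0,0],[0.001,0.009,0.342],-1]
    - [[0,0,0],[0.001,0.009,0.342],-1]
    - [[0,0,0],[0.001,0.009,0.342],1]
    - [[0,0,0],[0.001,0.009,0.342],1]
    - [[0,0,0],[0.001,0.009,0.342],1]
    - [[0,0,0],[0.001,0.009,0.342],1]
    - [[0,0,0],[0.001,0.009,0.342],1]
    - [[0,0,0],[0.001,0.009,0.342],1]
  squeeze: 40

```text
t: 3.85
tool_pos: [440.3, -167.2, 17.3]
orientation: [[0.189, 0.982, -0.0], [0.982, -0.189, 0.0], [0.0, -0.0, -1.0]]
contact_force: [-0.1, 0.2, 0.4]
gripper_width: 34.2
gripper_force: 0.0
```

Call:
play_rows:
  moves:
    - [[0,0,0],[0,0,0],1]
    - [[0,0,0],[0,0,0],1]
    - [[0,0,0],[0,0,0],1]
    - [[0,0,0],[0,0,-0.1],1]
    - [[0,0,0],[0,0,-0.25],1]
    - [[0,0,0],[0,0,-0.25],1]
    - [[0,0,0],[0,0,-0.25],1]

```text
t: 4.72
tool_pos: [440.1, -167.0, 91.9]
orientation: [[0.189, 0.982, -0.0], [0.982, -0.189, 0.0], [0.0, -0.0, -1.0]]
contact_force: [-0.0, -0.1, -1.1]
gripper_width: 19.6
gripper_force: 40.0
```

```bash
python3 - <<'E'
from h import *
np.set_printoptions(precision=1,suppress=True)
t=snap('top','t1.png'); s=snap('side','s1.png')
cv2.imwrite('pics/c1.png',np.hstack([cv2.resize(t[130:260,180:350],(510,390)),cv2.resize(s[140:270,200:300],(300,390))])[:,:,::-1])
E
```

```text
(no output)
```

View pics/c1.png

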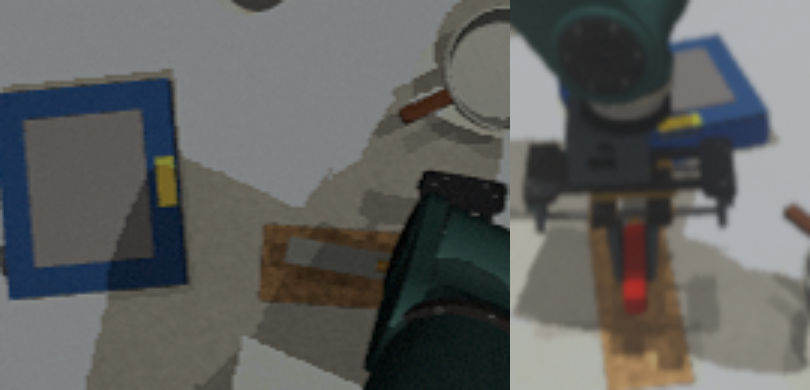

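The blade is held in the fingers; in the left crop its steel tip is at crop (287,248), which is image (276,213). The cover is still shut.

```bash
python3 - <<'E'
from h import *
np.set_printoptions(precision=1,suppress=True)
print(plane('top',275.7,212.7,89.5), 'expect',440.1+145*.189,-167+145*.982)
to((550,-85,92,4.2),(550,-85,37.3,4.2))
E
```

```text
[466.2 -26.2  89.5] expect 467.505 -24.610000000000014
(550, -85, 92, 4.2) turn [-0.0005, -0.0002, -0.0839] shift [0.3374, 0.3095, -0.0029] y now -10.9
(550, -85, 37.3, 4.2) turn [-0.0005, -0.0002, -0.0839] shift [0.3373, 0.3099, 0.1795] y now -10.9
```

Call:
play_rows:
  moves:
    - [[0,0,-0.084],[0.337,0.31,0],1]
    - [[0,0,-0.084],[0.337,0.31,0],1]
    - [[0,0,-0.084],[0.337,0.31,0],1]
    - [[0,0,-0.084],[0.337,0.31,0.1],1]
    - [[0,0,-0.084],[0.337,0.31,0.18],1]
    - [[0,0,-0.084],[0.337,0.31,0.18],1]
    - [[0,0,-0.084],[0.337,0.31,0.18],1]

```text
t: 5.7
tool_pos: [550.6, -85.7, 38.5]
orientation: [[-0.073, 0.997, -0.0], [0.997, 0.073, 0.0], [0.0, -0.0, -1.0]]
contact_force: [-0.1, -0.2, -1.5]
gripper_width: 19.7
gripper_force: 40.0
```

```bash
python3 - <<'E'
from h import *
np.set_printoptions(precision=1,suppress=True)
st=ctrl.get_state(); print(st['tool_pos'])
t=snap('top','t2.png'); s=snap('side','s2.png')
cv2.imwrite('pics/c2.png',np.hstack([cv2.resize(t[140:240,180:310],(520,400),interpolation=2),cv2.resize(s[145:215,210:290],(280,245),interpolation=2).copy() if 0 else cv2.resize(s[145:245,210:280],(280,400),interpolation=2)])[:,:,::-1])
to((551.5-.073*42,-85+42,37.3,4.2))
for p in [(537.5,83.5,40),(537.5,83.5,30),(539,62,35)]: print(proj('side',p),proj('top',p))
E
```

```text
[550.6 -85.7  38.5]
(548.434, -43, 37.3, 4.2) turn [0.0003, 0.0001, -0.0] shift [0.1426, 0.0012, 0.0061] y now 4.2
[256.1 184.5] [239.1 189.9]
[256.2 186.9] [239.3 190.2]
[258.  189.4] [246.2 189.5]
```

View pics/c2.png

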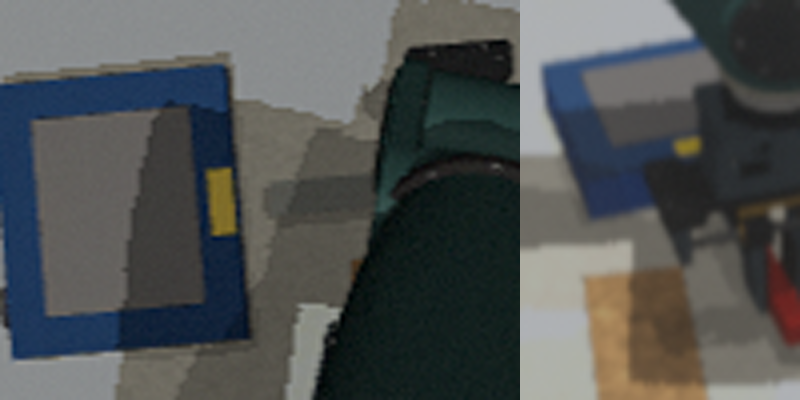

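The blade tip is at about (246,190) in the top view, in line with the yellow mark and about 25 mm short of the notch. I'll insert it now.

Call:
play_rows:
  moves:
    - [[0,0,0],[0,0.002,0.004],1]
    - [[0,0,0],[0.05,0.002,0.004],1]
    - [[0,0,0],[0.09,0.002,0.004],1]
    - [[0,0,0],[0.13,0.002,0.004],1]
    - [[0,0,0],[0.167,0.002,0.004],1]
    - [[0,0,0],[0.167,0.002,0.004],1]

```text
t: 6.55
tool_pos: [547.7, -34.6, 37.1]
orientation: [[-0.075, 0.997, -0.0], [0.997, 0.075, -0.0], [0.0, -0.0, -1.0]]
contact_force: [-0.7, -0.5, -0.8]
gripper_width: 19.6
gripper_force: 40.0
```

Call:
play_rows:
  moves:
    - [[0,0,0],[0,0,-0.02],1]
    - [[0,0,0],[0.002,0,-0.06],1]
    - [[0,0,0],[0.006,0,-0.09],1]
    - [[0,0,0],[0.014,0,-0.13],1]
    - [[0,0,0],[0.023,0,-0.167],1]
    - [[0,0,0],[0.023,0,-0.167],1]
    - [[0,0,0],[0.023,0,-0.167],1]
  squeeze: 60

```text
t: 7.42
tool_pos: [547.4, -28.5, 87.3]
orientation: [[-0.073, 0.997, 0.001], [0.997, 0.073, 0.0], [0.0, 0.001, -1.0]]
contact_force: [-0.4, -0.7, -1.0]
gripper_width: 19.7
gripper_force: 60.0
```

```bash
python3 - <<'E'
from h import *
s=snap('side','s3.png');t=snap('top','t3.png')
cv2.imwrite('pics/c3.png',np.hstack([cv2.resize(t[140:240,180:310],(520,400),interpolation=2),cv2.resize(s[130:230,210:280],(280,400),interpolation=2)])[:,:,::-1])
E
```

```text
(no output)
```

View pics/c3.png

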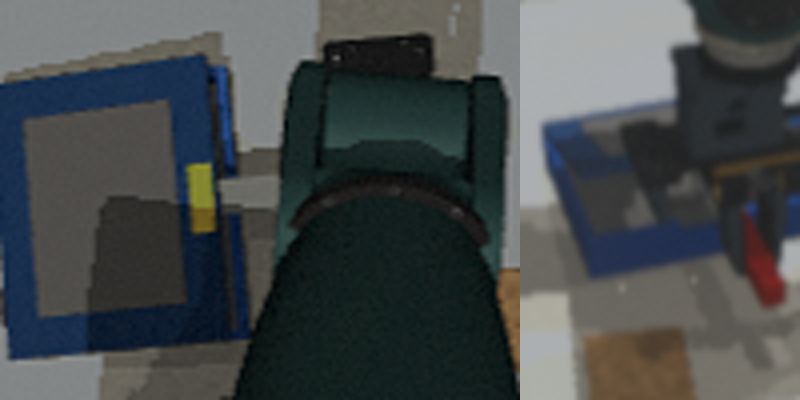

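The cover is lifted by about 0.3 rad with the steel under the yellow mark at crop (202,197). I'll carry on along the arc past upright.

Call:
play_rows:
  moves:
    - [[0,0,0],[0.02,0,-0.047],1]
    - [[0,0,0],[0.043,0,-0.093],1]
    - [[0,0,0],[0.1,0,-0.18],1]
    - [[0,0,0],[0.173,0,-0.25],1]
    - [[0,0,0],[0.263,0,-0.307],1]
    - [[0,0,0],[0.357,0,-0.343],1]
    - [[0,0,0],[0.46,0,-0.363],1]
    - [[0,0,0],[0.563,0,-0.36],1]
    - [[0,0,0],[0.61,0,-0.353],1]
    - [[0,0,0],[0.61,0,-0.353],1]

```text
t: 8.78
tool_pos: [533.6, 154.5, 193.4]
orientation: [[-0.075, 0.997, 0.0], [0.997, 0.075, 0.0], [0.0, 0.0, -1.0]]
contact_force: [-0.3, -0.3, -1.5]
gripper_width: 19.5
gripper_force: 60.0
```

```bash
python3 - <<'E'
from h import *
s=snap('side','s4.png');t=snap('top','t4.png')
cv2.imwrite('pics/c4.png',np.hstack([cv2.resize(t[130:240,160:290],(473,400),interpolation=2),cv2.resize(s[90:210,190:290],(333,400),interpolation=2)])[:,:,::-1])
print(ctrl.get_state()['joints'])
E
```

```text
[ 2.38121620e-01  1.95894381e-01  2.04474507e+00 -7.91822172e-05
  9.01098085e-01  1.64487166e-01]
```

View pics/c4.png

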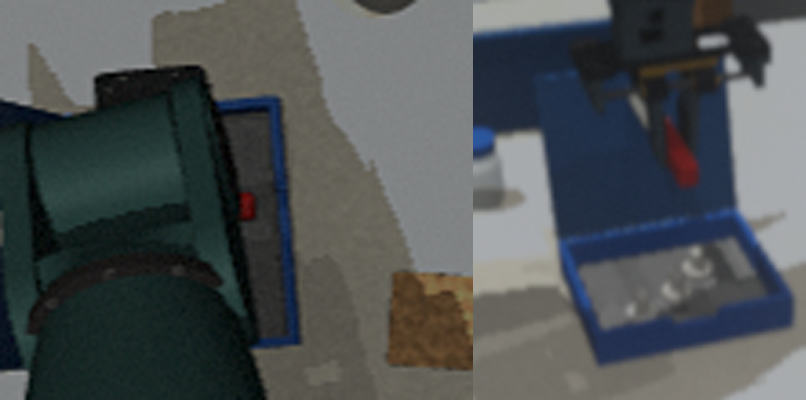

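The cover stands open, leaning past upright. The knobs in the case show at side-crop (632,305), (672,292) and (698,265). Next I'll put the blade back on the cork.

```bash
python3 - <<'E'
from h import *
to((480,-125,150,-4.5),(442,-164,60,-4.5))
E
```

```text
(480, -125, 150, -4.5) turn [-0.0, 0.0, 0.0485] shift [-0.9127, -0.2469, 0.1441] y now 4.2
(442, -164, 60, -4.5) turn [-0.0, 0.0, 0.0485] shift [-1.0329, -0.3828, 0.4442] y now 4.2
```

Call:
play_rows:
  moves:
    - [[0,0,0],[-0.2,0,0],1]
    - [[0,0,0],[-0.5,-0.1,0],1]
    - [[0,0,0.0485],[-1,-0.383,0.15],1]
    - [[0,0,0.0485],[-1,-0.383,0.15],1]
    - [[0,0,0.0485],[-1,-0.383,0.15],1]
    - [[0,0,0.0485],[-1,-0.383,0.3],1]
    - [[0,0,0.0485],[-1,-0.383,0.4],1]
    - [[0,0,0.0485],[-1,-0.383,0.4],1]

```text
t: 9.88
tool_pos: [439.6, -154.0, 71.7]
orientation: [[0.08, 0.997, -0.004], [0.997, -0.08, 0.001], [0.001, -0.004, -1.0]]
contact_force: [0.0, 0.2, -1.6]
gripper_width: 19.8
gripper_force: 60.0
```

```bash
python3 - <<'E'
from h import *
to((442,-164,18.3,-4.5))
E
```

```text
(442, -164, 18.3, -4.5) turn [-0.0012, -0.0004, -0.0006] shift [-0.0327, 0.0114, 0.1779] y now -4.6
```

Call:
play_rows:
  moves:
    - [[0,0,0],[-0.033,0.011,0.1],1]
    - [[0,0,0],[-0.033,0.011,0.15],1]
    - [[0,0,0],[-0.033,0.011,0.178],1]
    - [[0,0,0],[-0.033,0.011,0.178],1]
    - [[0,0,0],[-0.033,0.011,0.178],-0.3]
    - [[0,0,0],[-0.033,0.011,0.178],-0.3]
    - [[0,0,0],[-0.033,0.011,0.178],-0.3]
    - [[0,0,0],[-0.033,0.011,0],-0.3]
    - [[0,0,0],[-0.033,0.011,-0.3],-0.3]
    - [[0,0,0],[-0.033,0.011,-0.35],-0.3]

```text
t: 11.12
tool_pos: [444.2, -164.0, 180.9]
orientation: [[0.079, 0.997, 0.002], [0.997, -0.079, -0.001], [-0.001, 0.002, -1.0]]
contact_force: [0.1, 0.4, -0.3]
gripper_width: 59.2
gripper_force: 0.0
```

```bash
python3 - <<'E'
from h import *
to((602.5,-160.2,170,23.8),(602.5,-160.2,90,23.8))
E
```

```text
(602.5, -160.2, 170, 23.8) turn [0.0006, 0.0004, -0.1573] shift [0.0541, 0.5251, 0.0374] y now -4.5
(602.5, -160.2, 90, 23.8) turn [0.0006, 0.0004, -0.1573] shift [0.0543, 0.5245, 0.304] y now -4.5
```

Call:
play_rows:
  moves:
    - [[0,0,-0.157],[0.054,0.525,0.037],-0.3]
    - [[0,0,-0.157],[0.054,0.525,0.037],-0.3]
    - [[0,0,-0.157],[0.054,0.525,0.037],-0.3]
    - [[0,0,-0.157],[0.054,0.525,0.037],-0.3]
    - [[0,0,-0.157],[0.054,0.525,0.2],-0.3]
    - [[0,0,-0.157],[0.054,0.525,0.3],-0.3]
    - [[0,0,-0.157],[0.054,0.525,0.304],-0.3]

```text
t: 12.0
tool_pos: [599.9, -159.7, 85.2]
orientation: [[-0.402, 0.916, -0.004], [0.916, 0.402, 0.001], [0.003, -0.003, -1.0]]
contact_force: [-0.7, -0.6, 0.8]
gripper_width: 59.2
gripper_force: 0.0
```

Call:
play_rows:
  moves:
    - [[0,0,0],[0,0,0],1]
    - [[0,0,0],[0,0,0],1]
    - [[0,0,0],[0,0,0],1]
    - [[0,0,0],[0,0,0],1]
    - [[0,0,0],[0,0,0],1]
    - [[0,0,0],[0,0,0],1]
    - [[0,0,0],[0,0,0],1]
  squeeze: 60

```text
t: 12.88
tool_pos: [602.2, -160.1, 87.1]
orientation: [[-0.403, 0.915, 0.0], [0.915, 0.403, -0.0], [-0.0, 0.0, -1.0]]
contact_force: [-1.0, 0.9, 5.2]
gripper_width: 15.7
gripper_force: 60.0
```

```bash
python3 - <<'E'
from h import *
to((602.5,-160.2,120),(498,-324,140),(498,-324,34))
E
```

```text
(602.5, -160.2, 120) turn [0.0, 0.0, 0.0] shift [-0.0009, 0.0009, -0.1096] y now 23.7
(498, -324, 140) turn [0.0, 0.0, 0.0] shift [-0.3604, -0.5379, -0.1763] y now 23.7
(498, -324, 34) turn [0.0, 0.0, 0.0] shift [-0.3604, -0.5379, 0.177] y now 23.7
```

Call:
play_rows:
  moves:
    - [[0,0,0],[0,0,-0.05],1]
    - [[0,0,0],[0,0,-0.12],1]
    - [[0,0,0],[-0.1,-0.14,-0.14],1]
    - [[0,0,0],[-0.2,-0.3,-0.14],1]
    - [[0,0,0],[-0.3,-0.45,-0.14],1]
    - [[0,0,0],[-0.36,-0.538,-0.1],1]
    - [[0,0,0],[-0.36,-0.538,0],1]
    - [[0,0,0],[-0.36,-0.538,0.08],1]
    - [[0,0,0],[-0.36,-0.538,0.14],1]
    - [[0,0,0],[-0.36,-0.538,0.14],1]

```text
t: 14.12
tool_pos: [497.5, -323.6, 44.6]
orientation: [[-0.403, 0.915, -0.001], [0.915, 0.403, 0.001], [0.001, -0.001, -1.0]]
contact_force: [0.2, -0.2, -2.9]
gripper_width: 15.7
gripper_force: 60.0
```

```bash
python3 - <<'E'
from h import *
s=snap('side','s5.png');t=snap('top','t5.png')
cv2.imwrite('pics/c5.png',np.hstack([cv2.resize(t[140:240,330:450],(480,400),interpolation=2),cv2.resize(s[220:350,220:350],(400,400),interpolation=2)])[:, :800,::-1])
to((498,-324,30.5))
E
```

```text
(498, -324, 30.5) turn [0.0, 0.0, 0.0] shift [0.0007, -0.0008, 0.0509] y now 23.8
```

View pics/c5.png

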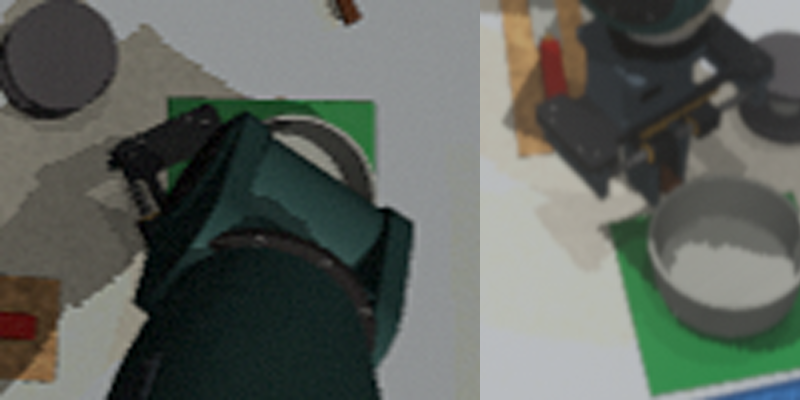

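The pan hangs level above the felt, with its right rim at about (372,180) in the top crop. I'll lower it and let go.

Call:
play_rows:
  moves:
    - [[0,0,0],[0,0,0.025],1]
    - [[0,0,0],[0,0,0.045],1]
    - [[0,0,0],[0,0,0.05],1]
    - [[0,0,0],[0,0,0.05],1]
    - [[0,0,0],[0,0,0.05],-0.3]
    - [[0,0,0],[0,0,0.05],-0.3]
    - [[0,0,0],[0,0,0.05],-0.3]
    - [[0,0,0],[0,0,-0.1],-0.3]
    - [[0,0,0],[0,0,-0.4],-0.3]
    - [[0,0,0],[0,0,-0.6],-0.3]

```text
t: 15.48
tool_pos: [497.6, -323.7, 201.7]
orientation: [[-0.403, 0.915, -0.0], [0.915, 0.403, 0.0], [0.0, -0.0, -1.0]]
contact_force: [0.9, -1.5, -0.4]
gripper_width: 59.3
gripper_force: 0.0
```

```bash
python3 - <<'E'
from h import *
to((580,-160,215,4.2))
E
```

```text
(580, -160, 215, 4.2) turn [-0.0001, -0.0001, 0.1086] shift [0.3889, 0.4713, -0.0445] y now 23.7
```

Call:
play_rows:
  moves:
    - [[0,0,0.109],[0.39,0.47,-0.045],-0.3]
    - [[0,0,0.109],[0.39,0.47,-0.045],-0.3]
    - [[0,0,0.109],[0.39,0.47,-0.045],-0.3]
    - [[0,0,0.109],[0.39,0.47,-0.045],-0.3]
    - [[0,0,0.109],[0.39,0.47,-0.045],-0.3]

```text
t: 16.1
tool_pos: [579.6, -160.0, 213.3]
orientation: [[-0.073, 0.997, -0.0], [0.997, 0.073, -0.0], [-0.0, -0.0, -1.0]]
contact_force: [-0.3, -0.9, 0.1]
gripper_width: 59.5
gripper_force: 0.0
```

```bash
python3 - <<'E'
from h import *
s=snap('side','s6.png');t=snap('top','t6.png')
cv2.imwrite('pics/c6.png',np.hstack([cv2.resize(t[145:235,165:255],(400,400),interpolation=2),cv2.resize(s[150:220,210:290],(400,350),interpolation=2).copy() if 0 else cv2.resize(s[130:210,210:290],(400,400),interpolation=2)])[:,:,::-1])
E
```

```text
(no output)
```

View pics/c6.png

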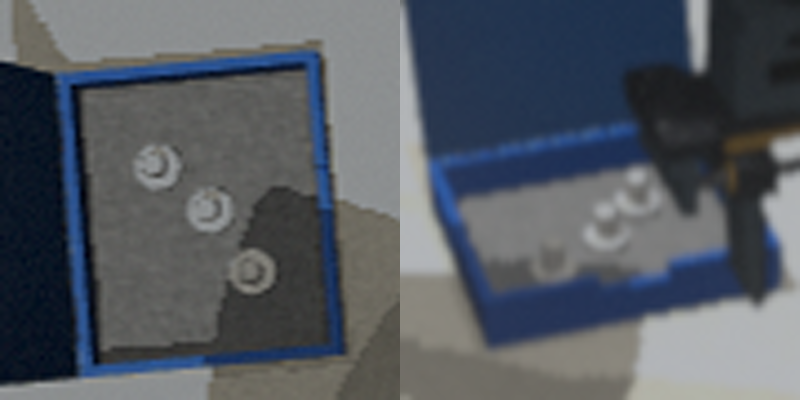

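Three knobs stand in the case, at top-view pixels of about (200,183), (212,192) and (221,206). The cover is open, and the pan is on the felt outside this crop.

```bash
python3 - <<'E'
from h import *
np.set_printoptions(precision=1,suppress=True)
t=cv2.imread('pics/t6.png',0); s=cv2.imread('pics/s6.png',0)
def circ(im,x0,y0,w,h,f,r0,r1,p2=18,md=40):
    c=cv2.HoughCircles(cv2.resize(im[y0:y0+h,x0:x0+w],None,fx=f,fy=f,interpolation=2),cv2.HOUGH_GRADIENT,1,md,param1=90,param2=p2,minRadius=r0,maxRadius=r1)
    return [] if c is None else [(x0+(a+.5)/f-.5,y0+(b+.5)/f-.5,r/f) for a,b,r in c[0]]
for c in circ(t,185,165,55,60,6,24,40): print('flange',np.array(c),plane('top',c[0],c[1],13),c[2]*1365/441)
for c in circ(t,185,165,55,60,6,11,19,12): print('stem',np.array(c),plane('top',c[0],c[1],36))
for c in circ(t,365,150,70,80,4,60,100,25)[:2]: print('pan',np.array(c),plane('top',c[0],c[1],48))
# side-view check: flange centres by hand in side crop
for a,b in(((200.3,182.6),(210+643/5,130+193/5)),((212,192.3),(210+606/5,130+232/5)),((221.5,206),(210+552/5,130+262/5))):
    b=(b[0]-80,b[1]); print(tri(a,b))
to((579,-100,200,-20))
E
```

```text
flange [221.  205.7   5. ] [491.2 141.7  13. ] 15.579365
stem [199.8 181.5   2.9] [565.2 203.9  36. ]
pan [400.8 189.   20.1] [ 534.  -402.2   48. ]
(array([568.2, 204.1,  20.5]), np.float64(10.098350038325828))
(array([535.5, 168.9,  15.5]), np.float64(5.098291547728791))
(array([491.7, 139.5,  17.6]), np.float64(3.3048335256374077))
(579, -100, 200, -20) turn [-0.0001, 0.0, 0.1337] shift [0.2026, 0.0135, 0.0442] y now 4.1
```

```bash
python3 - <<'E'
from h import *
np.set_printoptions(precision=1,suppress=True)
t=cv2.imread('pics/t6.png',0)
for u,v in((200.3,182.6),(212,192.3),(221.3,205.8)):
    print(plane('top',u,v,13))
    x0,y0=int(u)-9,int(v)-9; p=cv2.resize(t[y0:y0+19,x0:x0+19],None,fx=6,fy=6,interpolation=2)
    bg=np.median(p); d=cv2.absdiff(p,np.full_like(p,int(bg))); _,m=cv2.threshold(cv2.GaussianBlur(d,(7,7),0),18,255,0)
    c=max(cv2.findContours(m,0,1)[0],key=cv2.contourArea); (a,b),r=cv2.minEnclosingCircle(c); print('   blob',plane('top',x0+(a+.5)/6-.5,y0+(b+.5)/6-.5,13),r/6*3.09)
to((491,141,90,-20))
E
```

```text
[563.8 206.   13. ]
   blob [565.8 207.7  13. ] 16.491905288696287
[533.1 169.6  13. ]
   blob [534.8 170.5  13. ] 16.37726580619812
[490.8 140.8  13. ]
   blob [492.2 136.6  13. ] 36.91621387481689
(491, 141, 90, -20) turn [-0.0001, 0.0, 0.1337] shift [1.0248, -0.2219, 0.4109] y now 4.1
```

Call:
play_rows:
  moves:
    - [[0,0,0.134],[1,-0.222,0.15],0.1]
    - [[0,0,0.134],[1,-0.222,0.15],0.1]
    - [[0,0,0.134],[1,-0.222,0.15],0.1]
    - [[0,0,0.134],[1,-0.222,0.15],0.1]
    - [[0,0,0.134],[1,-0.222,0.15],0.1]
    - [[0,0,0.134],[1,-0.222,0.41],0.1]
    - [[0,0,0.134],[1,-0.222,0.41],0.1]
    - [[0,0,0.134],[1,-0.222,0.41],0.1]
  squeeze: 20

```text
t: 17.2
tool_pos: [491.6, 133.3, 90.2]
orientation: [[0.343, 0.939, -0.002], [0.939, -0.343, -0.0], [-0.001, -0.002, -1.0]]
contact_force: [0.7, -0.5, 0.2]
gripper_width: 41.2
gripper_force: 0.0
```

```bash
python3 - <<'E'
from h import *
to((491,141.2,28,-20))
E
```

```text
(491, 141.2, 28, -20) turn [-0.0006, 0.0004, -0.0005] shift [0.0243, -0.0106, 0.2072] y now -20.1
```

Call:
play_rows:
  moves:
    - [[0,0,0],[0.024,-0.01,0],0.1]
    - [[0,0,0],[0.024,-0.01,0.12],0.1]
    - [[0,0,0],[0.024,-0.01,0.207],0.1]
    - [[0,0,0],[0.024,-0.01,0.207],0.1]
    - [[0,0,0],[0.024,-0.01,0.207],1]
    - [[0,0,0],[0.024,-0.01,0.207],1]
    - [[0,0,0],[0.024,-0.01,0.207],1]
    - [[0,0,0],[0.024,-0.01,0.207],1]
    - [[0,0,0],[0.024,-0.01,0.207],1]
    - [[0,0,0],[0.024,-0.01,-0.2],1]

```text
t: 18.45
tool_pos: [488.8, 141.5, 88.3]
orientation: [[0.342, 0.94, -0.008], [0.94, -0.342, -0.002], [-0.004, -0.007, -1.0]]
contact_force: [1.0, 1.1, 0.7]
gripper_width: 15.1
gripper_force: 20.0
```

```bash
cat > pan.py <<'E'
from h import *
import sys
f=float(sys.argv[1]); r=23
x,y=534+r*np.cos(np.radians(f)),-402.7+r*np.sin(np.radians(f))
to((x,y,29,f+90),(x,y,120,f+90))
E
python3 pan.py -90
```

```text
(np.float64(534.0), np.float64(-425.7), 29, 0.0) turn [-0.0023, 0.001, -0.1111] shift [-1.7243, 0.7895, 0.2] y now -20.0
(np.float64(534.0), np.float64(-425.7), 120, 0.0) turn [-0.0023, 0.001, -0.1111] shift [-1.7257, 0.7875, -0.1033] y now -20.0
```

Call:
play_rows:
  moves:
    - [[0,0,-0.111],[-0.95,0.4,0],1]
    - [[0,0,-0.111],[-0.95,0.4,0],1]
    - [[0,0,-0.111],[-0.95,0.4,0],1]
    - [[0,0,-0.111],[-0.95,0.4,0],1]
    - [[0,0,-0.111],[-0.95,0.4,0],1]
    - [[0,0,-0.111],[-0.95,0.4,0],1]
    - [[0,0,-0.111],[-0.95,0.4,0],1]

```text
t: 19.32
tool_pos: [506.5, -166.9, 90.9]
orientation: [[0.002, 1.0, -0.0], [1.0, -0.002, 0.0], [0.0, -0.0, -1.0]]
contact_force: [-0.9, 0.4, 0.4]
gripper_width: 15.2
gripper_force: 20.0
```

```bash
python3 pan.py -90
```

```text
(np.float64(534.0), np.float64(-425.7), 29, 0.0) turn [-0.0, -0.0, -0.0005] shift [-0.8625, 0.0928, 0.2062] y now -0.1
(np.float64(534.0), np.float64(-425.7), 120, 0.0) turn [-0.0, -0.0, -0.0005] shift [-0.8625, 0.0928, -0.0971] y now -0.1
```

Call:
play_rows:
  moves:
    - [[0,0,0],[-0.862,0.093,-0.03],1]
    - [[0,0,0],[-0.862,0.093,-0.03],1]
    - [[0,0,0],[-0.862,0.093,-0.03],1]
    - [[0,0,0],[-0.862,0.093,-0.03],1]
    - [[0,0,0],[-0.862,0.093,-0.03],1]
    - [[0,0,0],[-0.862,0.093,-0.03],1]
    - [[0,0,0],[-0.862,0.093,0.12],1]
    - [[0,0,0],[-0.862,0.093,0.203],1]
    - [[0,0,0],[-0.862,0.093,0.206],1]
    - [[0,0,0],[-0.862,0.093,0.206],1]

```text
t: 20.58
tool_pos: [534.8, -424.6, 29.4]
orientation: [[-0.001, 1.0, -0.0], [1.0, 0.001, 0.0], [0.0, -0.0, -1.0]]
contact_force: [0.6, -1.1, 0.4]
gripper_width: 15.2
gripper_force: 20.0
```

Call:
play_rows:
  moves:
    - [[0,0,0],[0,0,0],0.38]
    - [[0,0,0],[0,0,0],0.38]
    - [[0,0,0],[0,0,-0.1],0.38]
    - [[0,0,0],[0,0,-0.3],0.1]
    - [[0,0,0],[0,0,-0.45],0.1]
    - [[0,0,0],[0.2,0,-0.45],0.1]
    - [[0,0,0],[0.95,0,-0.45],0.1]
    - [[0,0,0],[0.95,0,-0.45],0.1]
    - [[0,0,0],[0.95,0,-0.45],0.1]
    - [[0,0,0],[0.95,0,-0.45],0.1]

```text
t: 21.82
tool_pos: [534.3, -137.9, 164.5]
orientation: [[-0.001, 1.0, 0.0], [1.0, 0.001, -0.0], [-0.0, 0.0, -1.0]]
contact_force: [1.3, -0.3, -0.4]
gripper_width: 41.2
gripper_force: 0.0
```

```bash
python3 - <<'E'
from h import *
s=snap('side','s7.png');t=snap('top','t7.png')
cv2.imwrite('pics/c7.png',np.hstack([cv2.resize(t[145:235,165:255],(400,400),interpolation=2),cv2.resize(t[145:235,355:445],(400,400),interpolation=2)])[:,:,::-1])
to((534.5,170,90,-20))
E
```

```text
(534.5, 170, 90, -20) turn [0.0, -0.0001, 0.1119] shift [1.0247, 0.0033, 0.2482] y now 0.2
```

View pics/c7.png

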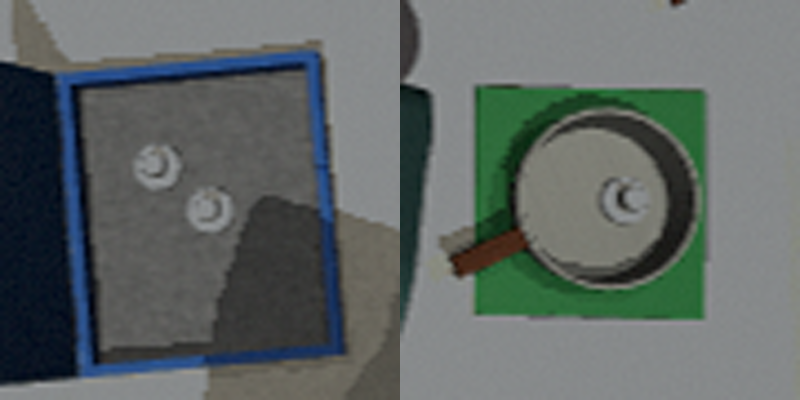

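The first knob stands in the pan at right-crop (625,200), with the pan centred on the felt. The two left in the case have not moved: crop (157,167) and (209,210). On to the next one.

Call:
play_rows:
  moves:
    - [[0,0,0.112],[1,0.003,0],0.1]
    - [[0,0,0.112],[1,0.003,0],0.1]
    - [[0,0,0.112],[1,0.003,0],0.1]
    - [[0,0,0.112],[1,0.003,0],0.1]
    - [[0,0,0.112],[1,0.003,0.1],0.1]
    - [[0,0,0.112],[1,0.003,0.24],0.1]
    - [[0,0,0.112],[1,0.003,0.24],0.1]
    - [[0,0,0.112],[1,0.003,0.24],0.1]

```text
t: 22.92
tool_pos: [536.4, 159.0, 93.3]
orientation: [[0.346, 0.938, 0.001], [0.938, -0.346, 0.0], [0.0, 0.001, -1.0]]
contact_force: [-0.1, -0.9, 0.7]
gripper_width: 41.0
gripper_force: 0.0
```

```bash
python3 - <<'E'
from h import *
to((534.5,170,28,-20))
E
```

```text
(534.5, 170, 28, -20) turn [0.0003, -0.0001, -0.0013] shift [0.032, -0.0189, 0.2177] y now -20.2
```

Call:
play_rows:
  moves:
    - [[0,0,0],[0.032,-0.018,0],0.1]
    - [[0,0,0],[0.032,-0.018,0.12],0.1]
    - [[0,0,0],[0.032,-0.018,0.217],0.1]
    - [[0,0,0],[0.032,-0.018,0.217],0.1]
    - [[0,0,0],[0.032,-0.018,0.217],1]
    - [[0,0,0],[0.032,-0.018,0.217],1]
    - [[0,0,0],[0.032,-0.018,0.217],1]
    - [[0,0,0],[0.032,-0.018,0.217],1]
    - [[0,0,0],[0.032,-0.018,0.05],1]
    - [[0,0,0],[0.032,-0.018,-0.05],1]

```text
t: 24.18
tool_pos: [534.3, 170.7, 109.1]
orientation: [[0.345, 0.939, 0.001], [0.939, -0.345, 0.0], [0.001, 0.001, -1.0]]
contact_force: [0.3, -0.8, -0.8]
gripper_width: 15.6
gripper_force: 20.0
```

```bash
python3 pan.py 30; python3 pan.py 150
```

```text
(np.float64(553.9185842870421), np.float64(-391.2), 29, 120.0) turn [0.0003, -0.0004, 0.2213] shift [-1.7358, 0.707, 0.2664] y now -20.2
(np.float64(553.9185842870421), np.float64(-391.2), 120, 120.0) turn [0.0003, -0.0004, 0.2213] shift [-1.7356, 0.7073, -0.037] y now -20.2
(np.float64(514.0814157129579), np.float64(-391.2), 29, 240.0) turn [0.0005, 0.0, -0.4454] shift [-1.7816, 0.5823, 0.2662] y now -20.2
(np.float64(514.0814157129579), np.float64(-391.2), 120, 240.0) turn [0.0005, 0.0, -0.4454] shift [-1.7814, 0.5827, -0.0371] y now -20.2
```

Call:
play_rows:
  moves:
    - [[0,0,0],[-0.2,0.1,0],1]
    - [[0,0,0.221],[-0.95,0.38,0],1]
    - [[0,0,0.221],[-0.95,0.38,0],1]
    - [[0,0,0.221],[-0.95,0.38,0],1]
    - [[0,0,0.221],[-0.95,0.38,0],1]
    - [[0,0,0.221],[-0.95,0.38,0],1]
    - [[0,0,0.221],[-0.95,0.38,0],1]
    - [[0,0,0.221],[-0.95,0.38,0],1]

```text
t: 25.18
tool_pos: [542.5, -135.1, 107.1]
orientation: [[0.865, 0.502, -0.0], [0.502, -0.865, 0.0], [-0.0, -0.0, -1.0]]
contact_force: [-0.4, 0.3, -0.2]
gripper_width: 15.4
gripper_force: 20.0
```

```bash
python3 pan.py 30
```

```text
(np.float64(553.9185842870421), np.float64(-391.2), 29, 120.0) turn [-0.0001, 0.0, 0.0009] shift [-0.396, 0.7572, 0.2601] y now -59.8
(np.float64(553.9185842870421), np.float64(-391.2), 120, 120.0) turn [-0.0001, 0.0, 0.0009] shift [-0.3961, 0.7572, -0.0432] y now -59.8
```

Call:
play_rows:
  moves:
    - [[0,0,0],[-0.396,0.757,0],1]
    - [[0,0,0],[-0.396,0.757,0],1]
    - [[0,0,0],[-0.396,0.757,0],1]
    - [[0,0,0],[-0.396,0.757,0],1]
    - [[0,0,0],[-0.396,0.757,0],1]
    - [[0,0,0],[-0.396,0.757,0],1]
    - [[0,0,0],[-0.396,0.757,0.14],1]
    - [[0,0,0],[-0.396,0.757,0.25],1]
    - [[0,0,0],[-0.396,0.757,0.26],1]
    - [[0,0,0],[-0.396,0.757,0.26],1]

```text
t: 26.42
tool_pos: [553.9, -391.2, 29.8]
orientation: [[0.865, 0.502, -0.0], [0.502, -0.865, 0.0], [-0.0, -0.0, -1.0]]
contact_force: [0.1, 0.0, -0.1]
gripper_width: 15.4
gripper_force: 20.0
```

Call:
play_rows:
  moves:
    - [[0,0,0],[0,0,0],0.38]
    - [[0,0,0],[0,0,0],0.38]
    - [[0,0,0],[0,0,-0.1],0.38]
    - [[0,0,0],[0,0,-0.3],0.1]
    - [[0,0,0],[0,0,-0.45],0.1]
    - [[0,0,0],[0.1,-0.2,-0.45],0.1]
    - [[0,0,-0.3],[0.5,-0.866,-0.45],0.1]
    - [[0,0,-0.3],[0.5,-0.866,-0.45],0.1]
    - [[0,0,-0.3],[0.5,-0.866,-0.45],0.1]
    - [[0,0,-0.3],[0.5,-0.866,-0.45],0.1]

```text
t: 27.68
tool_pos: [553.0, -90.2, 164.7]
orientation: [[0.286, 0.958, 0.001], [0.958, -0.286, -0.0], [0.0, 0.001, -1.0]]
contact_force: [0.9, 0.6, 0.7]
gripper_width: 40.7
gripper_force: 0.0
```

```bash
python3 - <<'E'
from h import *
s=snap('side','s8.png');t=snap('top','t8.png')
cv2.imwrite('pics/c8.png',np.hstack([cv2.resize(t[145:235,165:255],(400,400),interpolation=2),cv2.resize(t[145:235,355:445],(400,400),interpolation=2)])[:,:,::-1])
to((565,207,90,-5))
E
```

```text
(565, 207, 90, -5) turn [0.0001, -0.0001, -0.0639] shift [0.9567, -0.2414, 0.2487] y now -16.5
```

View pics/c8.png

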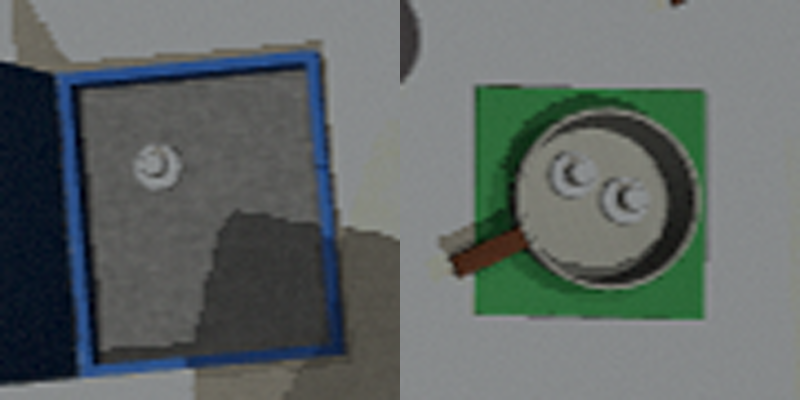

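Two knobs are in the pan at right-crop (573,175) and (625,200). The last one is unmoved in the case at (157,167).

Call:
play_rows:
  moves:
    - [[0,0,-0.064],[0.957,-0.241,0],0.1]
    - [[0,0,-0.064],[0.957,-0.241,0],0.1]
    - [[0,0,-0.064],[0.957,-0.241,0],0.1]
    - [[0,0,-0.064],[0.957,-0.241,0],0.1]
    - [[0,0,-0.064],[0.957,-0.241,0.1],0.1]
    - [[0,0,-0.064],[0.957,-0.241,0.24],0.1]
    - [[0,0,-0.064],[0.957,-0.241,0.24],0.1]
    - [[0,0,-0.064],[0.957,-0.241,0.24],0.1]

```text
t: 28.78
tool_pos: [568.7, 202.8, 93.4]
orientation: [[0.097, 0.995, 0.001], [0.995, -0.097, 0.0], [0.0, 0.001, -1.0]]
contact_force: [-1.0, 0.0, 1.0]
gripper_width: 41.3
gripper_force: 0.0
```

```bash
python3 - <<'E'
from h import *
to((565,207,28,-5))
E
```

```text
(565, 207, 28, -5) turn [0.0003, -0.0001, -0.003] shift [0.0125, -0.0139, 0.218] y now -5.5
```

Call:
play_rows:
  moves:
    - [[0,0,0],[0.012,-0.012,0],0.1]
    - [[0,0,0],[0.012,-0.012,0.12],0.1]
    - [[0,0,0],[0.012,-0.012,0.217],0.1]
    - [[0,0,0],[0.012,-0.012,0.217],0.1]
    - [[0,0,0],[0.012,-0.012,0.217],1]
    - [[0,0,0],[0.012,-0.012,0.217],1]
    - [[0,0,0],[0.012,-0.012,0.217],1]
    - [[0,0,0],[0.012,-0.012,0.217],1]
    - [[0,0,0],[0.012,-0.012,0.05],1]
    - [[0,0,0],[0.012,-0.012,-0.05],1]

```text
t: 30.02
tool_pos: [565.2, 207.5, 109.1]
orientation: [[0.095, 0.995, 0.001], [0.995, -0.095, 0.0], [0.001, 0.001, -1.0]]
contact_force: [0.1, 0.8, -1.1]
gripper_width: 15.2
gripper_force: 20.0
```

Call:
play_rows:
  moves:
    - [[0,0,0],[-0.2,0,0],1]
    - [[0,0,0],[-0.4,0,0],1]
    - [[0,0,-0.5],[-1,0,0],1]
    - [[0,0,-0.5],[-1,0,0],1]
    - [[0,0,-0.5],[-1,0,0],1]
    - [[0,0,-0.5],[-1,0,0],1]
    - [[0,0,-0.5],[-1,0,0],1]
    - [[0,0,-0.5],[-1,0,0],1]
    - [[0,0,-0.5],[-1,0,0],1]

```text
t: 31.15
tool_pos: [536.1, -91.4, 107.4]
orientation: [[-0.922, 0.386, 0.0], [0.386, 0.922, -0.0], [-0.0, 0.0, -1.0]]
contact_force: [-1.0, -0.6, -0.2]
gripper_width: 15.4
gripper_force: 20.0
```

```bash
python3 pan.py 150
```

```text
(np.float64(514.0814157129579), np.float64(-391.2), 29, 240.0) turn [0.0, 0.0001, 0.0404] shift [-0.3182, -0.95, 0.2613] y now 67.3
(np.float64(514.0814157129579), np.float64(-391.2), 120, 240.0) turn [0.0, 0.0001, 0.0404] shift [-0.3183, -0.95, -0.042] y now 67.3
```

Call:
play_rows:
  moves:
    - [[0,0,0.04],[-0.318,-0.95,0],1]
    - [[0,0,0.04],[-0.318,-0.95,0],1]
    - [[0,0,0.04],[-0.318,-0.95,0],1]
    - [[0,0,0.04],[-0.318,-0.95,0],1]
    - [[0,0,0.04],[-0.318,-0.95,0],1]
    - [[0,0,0.04],[-0.318,-0.95,0],1]
    - [[0,0,0.04],[-0.318,-0.95,0.13],1]
    - [[0,0,0.04],[-0.318,-0.95,0.24],1]
    - [[0,0,0.04],[-0.318,-0.95,0.261],1]
    - [[0,0,0.04],[-0.318,-0.95,0.261],1]

```text
t: 32.4
tool_pos: [512.4, -390.5, 29.3]
orientation: [[-0.864, 0.504, -0.0], [0.504, 0.864, 0.0], [0.0, 0.0, -1.0]]
contact_force: [-0.1, 0.5, 0.1]
gripper_width: 15.0
gripper_force: 20.0
```

Call:
play_rows:
  moves:
    - [[0,0,0],[0,0,0],0.38]
    - [[0,0,0],[0,0,0],0.38]
    - [[0,0,0],[0,0,-0.1],0.38]
    - [[0,0,0],[0,0,-0.3],0.38]
    - [[0,0,0],[0,0,-0.6],1]
    - [[0,0,0],[0,0,-0.75],1]
    - [[0,0,0],[0.2,0.7,-0.9],1]
    - [[0,0,0],[0.2,0.7,-0.9],1]
    - [[0,0,0],[0.2,0.7,-0.9],1]
    - [[0,0,0],[0.2,0.7,-0.9],1]

```text
t: 33.65
tool_pos: [566.7, -177.0, 300.4]
orientation: [[-0.864, 0.503, 0.002], [0.503, 0.864, -0.001], [-0.002, 0.0, -1.0]]
contact_force: [0.4, 0.7, 0.0]
gripper_width: 0.4
gripper_force: 0.0
```

```bash
python3 - <<'E'
from h import *
np.set_printoptions(precision=1,suppress=True)
s=snap('side','s9.png');t=snap('top','t9.png')
cv2.imwrite('pics/c9.png',np.hstack([cv2.resize(t[140:290,120:270],(400,400),interpolation=2),cv2.resize(t[145:285,345:445],(286,400),interpolation=2)])[:,:,::-1])
print(ctrl.get_state()['tool_pos'],ctrl.get_state()['joints'])
E
```

```text
[ 567.2 -176.6  300.6] [-0.3  0.1  1.9  0.   1.1 -1.4]
```

View pics/c9.png

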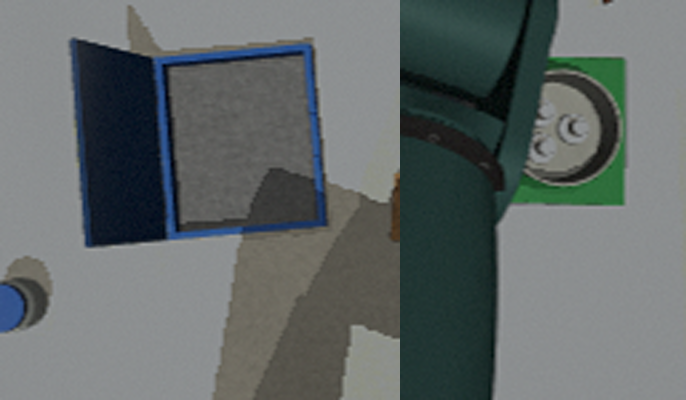

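All three knobs stand in the pan and the case is empty. The cover leans open, its far edge at about crop (75,140), and the jar is where it was. Next I go behind the cover, over the top at z 300.

```bash
python3 - <<'E'
from h import *
to((540,80,310,4.2),(516.5,369,310,4.2))
E
```

```text
(540, 80, 310, 4.2) turn [0.0007, 0.0006, 0.3094] shift [0.5075, 0.6943, -0.0318] y now 59.9
(516.5, 369, 310, 4.2) turn [0.0007, 0.0006, 0.3094] shift [1.0585, 1.4884, -0.0325] y now 59.9
```

Call:
play_rows:
  moves:
    - [[0,0,0.309],[0.507,0.694,-0.032],1]
    - [[0,0,0.309],[0.507,0.694,-0.032],1]
    - [[0,0,0.309],[0.507,0.694,-0.032],1]
    - [[0,0,0.309],[0.507,0.694,-0.032],1]
    - [[0,0,0.309],[0.507,0.694,-0.032],1]
    - [[0,0,0.309],[0.507,0.694,-0.032],1]
    - [[0,0,0.309],[0.507,0.694,-0.032],1]

```text
t: 34.62
tool_pos: [539.8, 76.9, 308.5]
orientation: [[-0.072, 0.997, 0.0], [0.997, 0.072, -0.0], [-0.0, 0.0, -1.0]]
contact_force: [-0.0, 0.0, 0.3]
gripper_width: 0.7
gripper_force: 0.0
```

```bash
python3 - <<'E'
from h import *
to((516.5,369,310,4.2))
E
```

```text
(516.5, 369, 310, 4.2) turn [0.0001, 0.0, -0.0003] shift [0.9766, -0.007, -0.005] y now 4.2
```

Call:
play_rows:
  moves:
    - [[0,0,0],[0.98,-0.007,0],1]
    - [[0,0,0],[0.98,-0.007,0],1]
    - [[0,0,0],[0.98,-0.007,0],1]
    - [[0,0,0],[0.98,-0.007,0],1]
    - [[0,0,0],[0.98,-0.007,0],1]
    - [[0,0,0],[0.98,-0.007,0],1]
    - [[0,0,0],[0.98,-0.007,0.2],1]
    - [[0,0,0],[0.98,-0.007,0.4],1]
    - [[0,0,0],[0.98,-0.007,0.475],1]
    - [[0,0,0],[0.98,-0.007,0.475],1]

```text
t: 35.88
tool_pos: [516.3, 368.4, 164.3]
orientation: [[-0.072, 0.997, -0.003], [0.997, 0.072, -0.002], [-0.002, -0.003, -1.0]]
contact_force: [1.2, -0.2, 0.2]
gripper_width: 0.5
gripper_force: 0.0
```

Call:
play_rows:
  moves:
    - [[0,0,0],[-0.13,0,-0.012],1]
    - [[0,0,0],[-0.2,0,-0.015],1]
    - [[0,0,0],[-0.27,0,-0.015],1]
    - [[0,0,0],[-0.337,0,-0.015],1]
    - [[0,0,0],[-0.417,0,-0.003],1]
    - [[0,0,0],[-0.49,0,0.03],1]
    - [[0,0,0],[-0.557,0,0.073],1]
    - [[0,0,0],[-0.612,0,0.131],1]
    - [[0,0,0],[-0.655,0,0.2],1]
    - [[0,0,0],[-0.683,0,0.27],1]

```text
t: 37.12
tool_pos: [531.0, 164.8, 83.1]
orientation: [[-0.071, 0.997, -0.001], [0.997, 0.071, -0.0], [-0.0, -0.001, -1.0]]
contact_force: [0.0, 0.9, 0.6]
gripper_width: 0.2
gripper_force: 0.4
```

Next I press it down the rest of the way; that takes z from 83 to about 57.

Call:
play_rows:
  moves:
    - [[0,0,0],[-0.01,0,0.04],1]
    - [[0,0,0],[-0.013,0,0.075],1]
    - [[0,0,0],[-0.013,0,0.085],1]
    - [[0,0,0],[-0.013,0,0.087],1]
    - [[0,0,0],[-0.013,0,0.087],1]

```text
t: 37.75
tool_pos: [531.4, 162.1, 59.2]
orientation: [[-0.072, 0.997, -0.001], [0.997, 0.072, -0.0], [-0.0, -0.001, -1.0]]
contact_force: [-3.7, -3.0, 5.5]
gripper_width: 0.8
gripper_force: 3.0
```

Call:
play_rows:
  moves:
    - [[0,0,0],[0,0,0],1]
    - [[0,0,0],[0,0,-0.1],1]
    - [[0,0,0],[0,0,-0.5],1]
    - [[0,0,0],[0.9,0,-0.6],1]
    - [[0,0,0],[0.9,0,-0.6],1]
    - [[0,0,0],[0.9,0,-0.6],1]
    - [[0,0,0],[0.9,0,-0.6],1]
    - [[0,0,0],[0.9,0,-0.6],1]
    - [[0,0,0],[0.9,0,-0.6],1]

```text
t: 38.88
tool_pos: [512.1, 433.8, 239.9]
orientation: [[-0.074, 0.997, 0.002], [0.997, 0.074, 0.002], [0.001, 0.002, -1.0]]
contact_force: [0.2, -0.3, 0.5]
gripper_width: 0.5
gripper_force: 0.0
```

```bash
python3 - <<'E'
from h import *
s=snap('side','s10.png');t=snap('top','t10.png')
cv2.imwrite('pics/c10.png',np.hstack([cv2.resize(t[90:290,110:440],(495,300),interpolation=2),cv2.resize(s[100:350,190:430],(288,300),interpolation=2)])[:,:,::-1])
a=blobs(t,(22,120,80),(35,255,255),(215,160,250,220),8)[0];b=blobs(s,(22,120,80),(35,255,255),(230,150,280,200),8)[0]
print('yellow',tri(cen(a),cen(b)),'was 536.8 95.1 49')
r=blobs(t,(0,150,60),(6,255,255),(255,190,355,250),8)[0]; k=cv2.minAreaRect(r); B=cv2.boxPoints(k)
print('red',[plane('top',*p,27)[:2].round(1) for p in B], plane('top',*k[0],27).round(1),ctrl.get_state()['tool_pos'])
E
```

```text
yellow (array([537.41569453,  95.04018894,  49.20352206]), np.float64(1.0384427176371511)) was 536.8 95.1 49
red [array([ 436.9, -118.1]), array([ 456.2, -119.6]), array([ 449. , -217.4]), array([ 429.8, -215.8])] [ 443.  -167.8   27. ] [511.92662511 431.18621076 238.54020068]
```

View pics/c10.png

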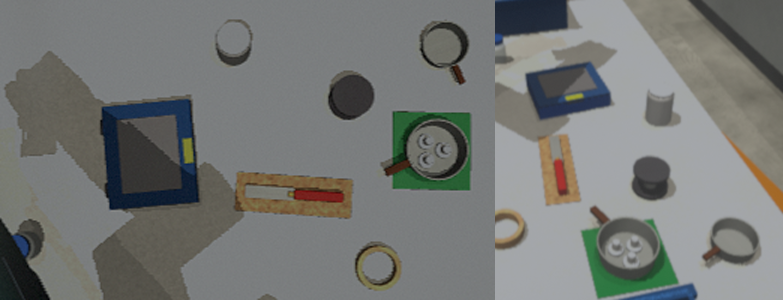

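The cover is shut (yellow mark at z 49, as at the start). The blade lies along the middle of the cork, its origin about 1 mm from the centre. The pan is upright on the felt at crop (435,148) with all three knobs, the bystanders have not moved, and the arm is clear. I'm handing in the job.

```bash
python3 -c "
from workcell import ctrl
print(ctrl.job_done())"
```

```text
the job is handed in; nothing more can be done
None
```

The job is handed in (no verdict was returned): going by the last pictures, the pan with all three knobs is upright on the felt, the cover is shut, the blade lies along the middle of its cork mat, and the bystanders have not moved.

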